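Turn over an oiled drawer front with a lifter

ROBOT

A 6-joint arm with a two-finger parallel gripper is mounted at the origin on the work surface. World frame = base frame: x ahead of the robot, y to its left, z up, the work surface at z = 0. Lengths are in mm, angles in degrees, forces in N, time in s.
With the tool pointing down it reaches from about 350 to 850 mm from the base axis. Payload 8.1 kg.
Tool frame: the origin (TCP) lies at the centre of the arm's flange, where the gripper is bolted on; the fingertips stand 173 mm ahead of it and the grasp point (between the pads) lies 155 mm ahead of it; z points along the fingers, y is the line along which they close (so a half turn about z gives the same grasp; the last joint's range is limited). The gripper opens to 85 mm and grips with 20 to 120 N. Pads are 22 mm wide; open, the fingers measure 114 mm over their backs; the gripper's body (76 mm by 85 mm) begins 54 mm behind the grasp point. The pads swing forward as they close: fully open they stand 13 mm farther back than shut.
Start: joints at [72.055, 7.471, 85.268, -0, 87.261, -4.893], TCP at [135.479, 584.51, 404.692] pointing down, gripper open.
Joint ranges: [-169.43, 169.43], [-51.17, 129.36], [1.28, 143.12], [-76.62, 256.62], [0, 156.53], [-152.29, 152.29]. Speed limits (degrees/s): [136.94, 136.94, 159.86, 180, 180, 180].

INTERFACE

Orientations are given as [roll, pitch, yaw] about the fixed x, y, z axes, in that order (R = Rz(yaw) Ry(pitch) Rx(roll)).
In Python, from bench import * gives the robot as it stands.
- The arm moves only by the shell command python3 -m jog 'ROWS' [FORCE]. ROWS is text: rows parted by semicolons, each of 7 numbers parted by spaces: the shift along the tool's x, y, z scaled (see below), then the turn, a rotation vector about the tool's x, y, z scaled (see below), then the closure, from -1 (fully open) to 1 (shut). In form: tx ty tz wx wy wz hand; .... A call has 1 to 5 rows; each row shifts and turns the commanded pose from where the row before left it, along the tool's axes as they then stand; what a row does not reach is not made up. The controller multiplies each number of a shift by 0.1 m and each number of a turn by 60 degrees. A row lasts 1/8 s, in which the tool goes at most 62.5 mm and 10.7 degrees, less where a joint would pass 70% of its speed; a pose out of reach is approached as far as the arm can. A call with a number of a shift or a turn outside -1 to 1 is refused whole. A call with a gripper value outside its range is refused whole. The fingers move at their own pace and stop on an object; FORCE is the grip in N (left out, the last holds). Time passes only in rows, so rows that do not move let the fingers close. It gives the time, the measured TCP pose, the force, the opening and the grip force at its end, in the units of the state.
- sense(): the state, without advancing time (a new reading comes with each control period).
- snapshot(name): name is "scene" or "side" or "wrist"; returns a dict with "img" (420x560x3 uint8, red, green, blue), "fx", "fy", "cx", "cy" (pixels), "extrinsics" (4x4, takes a point from camera to world coordinates). Camera axes: x right, y down, z forward; pixel columns grow to the right and rows downward; lengths in mm; the calibration is good to about 2 mm. A picture is of the moment at which its call begins. There is no depth.
- hand_in(): hands the job in; it is judged then, once.
The state is a dict: "time": time; "joint_pos": joint angles; "qd": joint speeds; "joint_efforts": joint torques, N m; "tool_pos": TCP position; "tcp_rot": TCP orientation; "ft_force": force on the tool from outside, world axes, zero at the start; "wrist_torque": the same for the moment, N m; "finger_gap": finger opening in mm; "grip_force": force on a finger pad.
Only numpy, scipy, OpenCV 4.12 (cv2) and the standard library are available. Lean on these libraries where they do the work, as an engineer would, in place of code of your own. Each camera call takes 0.05 s, during which the arm holds its last target. There are 200 camera calls.

TASK

Take the sanding block off the turning stand and set it flat in the shallow tray. Then, holding the steel lifter by its wooden grip, slide its blade under the outer edge of the freshly oiled drawer front and tip it over the middle stops so that it lies back side up on the other half of the stand, and with the blade push it fully home and square against the end stops there. Put the lifter back flat on the bench where you took it from; never touch the drawer front with the gripper or the arm, and leave the other things on the bench alone.

Things in the scene. Friction and masses are not known exactly. Their poses are not given: they have to be found in the camera images.
- stand: Wooden turning stand, fixed; place and yaw vary. Origin on the bench under its centre, z up. Two rails along its y, each 284 mm long, 24 wide, centred at x = -55 and +55 mm, tops 24 mm above the bench, 86 mm clear between them: a blade passes there, under a part lying on the rails, over three 6 mm high ties on the bench. One half (y<0 or y>0) holds the drawer front, the other the sanding block.
- middle_stops (a point): Centre of the stand, 30 mm above the bench: the top level of two dark stop blocks, one on each rail (none between the rails), 10 mm long along the stand's y (-5..5 mm), 6 mm above the rail tops.
- end_stops_a (a point): At the stand's y = +130 mm, midway between the rails: the inner face and top level (34 mm above the bench) of the two end stop blocks, one on each rail, 12 mm long, 10 mm above the rail tops; none between the rails.
- end_stops_b (a point): The same for the two end stop blocks at the other end, at the stand's y = -130 mm.
- drawer_front: Flat hardwood part, 150 (x) x 90 (y) x 14 (z) mm, 0.1 to 0.21 kg. Origin at its centre. +z face: the front, with a thin dark inlaid frame, up at the start; -z face: the back, two round dark recesses. Lies across both rails, y axis nearly along the stand's, centre 31 mm above the bench. Home: on the other half, back up, flat on the rails, centre 85 mm from the stand's centre along the stand's y.
- sanding_block: Plywood block with cork sole, 130 (x) x 50 (y) x 28 (z) mm, 0.12 kg. Origin at the centre of its underside, z up. It lies across the rails of the stand half to which the drawer front must be turned, underside 24 mm above the bench.
- lifter: Hand lifter, 0.28 kg, lying flat on the bench beside one end of the stand. Steel blade 200 x 50 x 3 mm, from x = -60 to +140 mm; wooden grip block on its rear part, 90 (x) x 26 (y) mm, x = -45..45, from 3 to 49 mm above the blade's underside. Origin on the blade's underside below the middle of the grip; +x points to the blade tip.
- blade_tip (a point): Middle of the lifter blade's front edge, 140 mm ahead of the lifter's origin, 1.5 mm above the blade's underside.
- tray: Shallow grey metal tray, fixed, 120 (x) x 180 (y) mm outside, 22 mm high, walls and floor 5 mm thick. Origin at the centre of its underside. It lies beside the other end of the stand from the lifter.
- glue_bottle: White glue bottle, 56 mm diameter, 160 mm tall, standing close beyond the stand; leave alone. Origin at the centre of its foot.
- offcut: Offcut of softwood, 50 x 140 x 35 mm, lying close beyond the stand; leave alone. Origin under its centre.
- varnish_can: Can, 70 mm diameter, 90 mm tall, beyond the end of the stand; leave alone. Origin at the centre of its foot.
- hammer: Hammer lying in front of the stand, about 300 mm long; leave alone. Its x axis runs along the handle to the head.
- mug: White mug, 76 mm diameter, 90 mm tall, out to one side; leave alone. Origin at the centre of its foot.
- tape_measure: Tape measure, 70 x 35 x 65 mm, out to the other side; leave alone. Origin under its centre.
- screwdriver: Screwdriver lying beyond one end of the stand, about 200 mm long; leave alone. x along its shaft to the tip.
Things that resemble listed ones, but are neither listed nor needed, are in the scene too. What is shaped like the tray but blue is not meant.

How it is judged:
By the outcome, as a careful person would: the job done as asked, in the order asked, and still so for the second after the job is handed in, with the robot touching nothing.
It also fails if it takes over 72 s, if anything falls off the work surface, if the arm or the gripper's body presses on something with over 40 N, if the wrist force passes 120 N, or if a joint passes its speed limit or range.

## Working session

There is one attempt and no reset: what is moved stays moved. The work goes in short steps, Python scripts to look and compute and a shell command to move; the robot and the scene stay as the last step left them, time stands still between calls to the robot, and variables do not carry over. Pictures are saved under pics/ and viewed, at most 10 in all, crops included, and the job is handed in when it is done.

```bash
ls; mkdir -p pics; cat > h.py <<'E'
from bench import *
import numpy as np, cv2
from scipy.spatial.transform import Rotation as R
def snap(n,f):
    s=snapshot(n); cv2.imwrite('pics/'+f+'.png',s['img'][:,:,::-1]); 
    np.savez('pics/'+f+'.npz',**{k:np.array(v) for k,v in s.items()}); return s
def world(f,u,v,z):
    s=np.load('pics/'+f+'.npz'); E=s['extrinsics']
    d=E[:3,:3]@np.array([(u-s['cx'])/s['fx'],(v-s['cy'])/s['fy'],1]); o=E[:3,3]
    return o+d*(z-o[2])/d[2]
def proj(f,p):
    s=np.load('pics/'+f+'.npz'); E=s['extrinsics']; c=E[:3,:3].T@(np.array(p)-E[:3,3])
    return np.array([s['fx']*c[0]/c[2]+s['cx'],s['fy']*c[1]/c[2]+s['cy']])
def crop(f,out,u0,v0,u1,v1,k):
    i=cv2.imread('pics/'+f+'.png')[v0:v1,u0:u1]; cv2.imwrite('pics/'+out+'.png',cv2.resize(i,None,fx=k,fy=k,interpolation=cv2.INTER_CUBIC))
E
python3 - <<'E'
from h import *
snap('scene','s0'); snap('side','d0')
a=cv2.imread('pics/s0.png');
cv2.imwrite('pics/s0b.png',cv2.resize(a,(800,600),interpolation=cv2.INTER_CUBIC))
b=cv2.imread('pics/d0.png');cv2.imwrite('pics/d0b.png',cv2.resize(b,(800,600),interpolation=cv2.INTER_CUBIC))
print(sense())
for f in 's0','d0': print(np.load('pics/'+f+'.npz')['extrinsics'].round(2),np.load('pics/'+f+'.npz')['fx'])
E
```

```text
pics
{'time': 0.1, 'joint_pos': array([ 7.20572400e+01,  7.51241173e+00,  8.53227990e+01,  3.63785215e-04,
        8.72605224e+01, -4.89182841e+00]), 'qd': array([ 0.01082791, -0.17585628, -0.15132269,  0.06198875,  0.01979175,
        0.06963173]), 'joint_efforts': array([ 1.70041203e-03, -5.70953608e+01, -5.01943731e+01, -2.01171160e-04,
        8.13323655e-03,  1.39509720e-05]), 'tool_pos': array([135.39343354, 584.32069901, 403.73438386]), 'tcp_rot': array([-1.79904647e+02, -8.52563237e-03,  1.66949044e+02]), 'ft_force': array([-0.22308417,  1.50699309, -0.52187387]), 'wrist_torque': array([ 0.00764221,  0.00178338, -0.03708444]), 'grip_force': 0.0, 'finger_gap': 85.44916862632432}
[[ 3.50000e-01  7.50000e-01 -5.60000e-01  1.46758e+03]
 [ 9.40000e-01 -2.80000e-01  2.10000e-01 -3.44220e+02]
 [-0.00000e+00 -6.00000e-01 -8.00000e-01  1.46052e+03]
 [ 0.00000e+00  0.00000e+00  0.00000e+00  1.00000e+00]] 530.2768672158486
[[ 9.9000e-01 -9.0000e-02  8.0000e-02  3.8434e+02]
 [-1.2000e-01 -7.2000e-01  6.8000e-01 -8.0413e+02]
 [-0.0000e+00 -6.8000e-01 -7.3000e-01  9.5245e+02]
 [ 0.0000e+00  0.0000e+00  0.0000e+00  1.0000e+00]] 481.5488986269488
```

View pics/s0b.png

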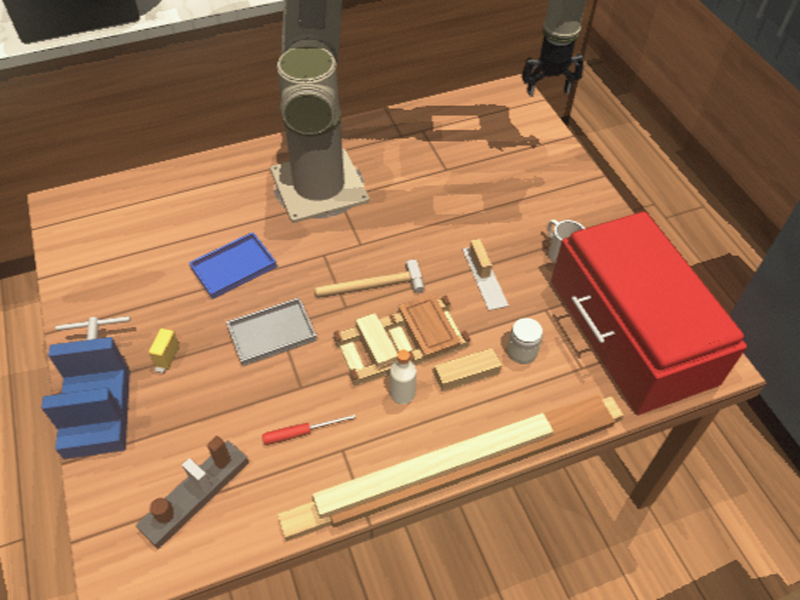

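View pics/d0b.png

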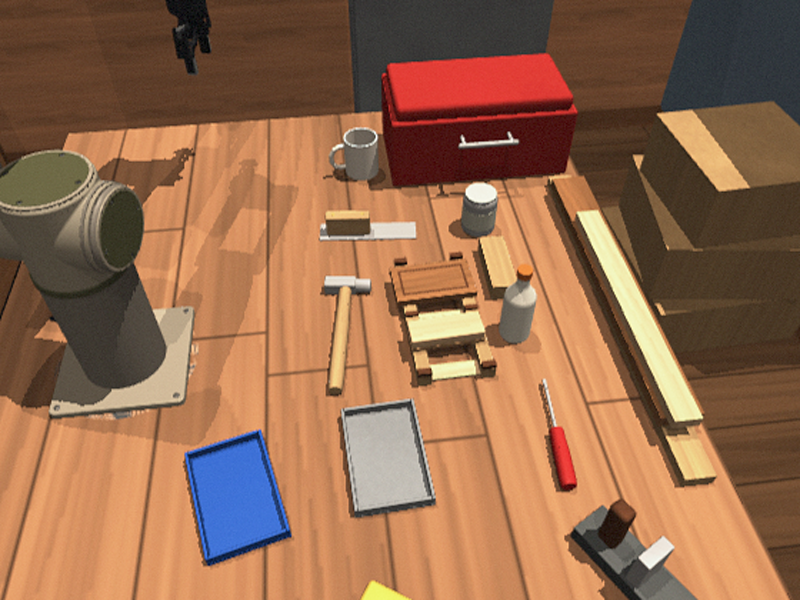

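Scene picture (800 px): stand at (400,337), with the drawer front on its right half (432,325) and the sanding block on its left half (378,338). The lifter is at (486,275). There are two tray shapes: the grey one at (271,330) fits; the blue one at (233,265) is excluded by the task. I'll confirm these in enlarged crops of both views.

```bash
python3 - <<'E'
from h import *
crop('s0','s0c',155,160,365,285,3.8)
crop('d0','d0c',220,140,365,365,2.65)
E
```

```text
(no output)
```

View pics/s0c.png

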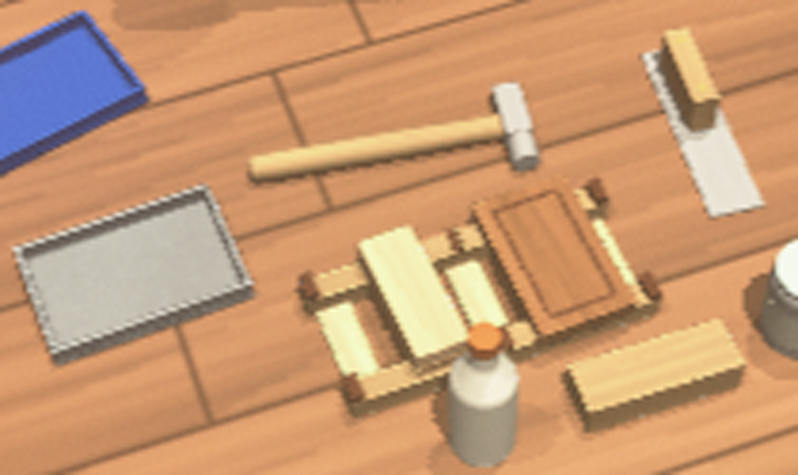

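View pics/d0c.png

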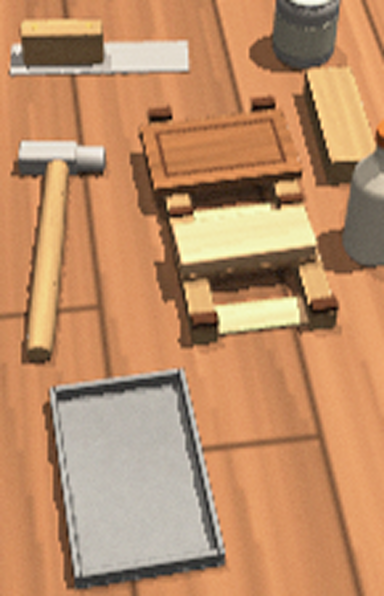

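```bash
cat > m.py <<'E'
from h import *
def S(u,v,z): return world('s0',155+(u-1.4)/3.8,160+(v-1.4)/3.8,z)[:2].round(0)
def D(u,v,z): return world('d0',220+(u-.8)/2.65,140+(v-.8)/2.65,z)[:2].round(0)
def pr(n,f,pts,z): 
    p=np.array([f(*q,z) for q in pts]); print(n,f.__name__,p.tolist(),'mean',p.mean(0).round(1), 'sides',[round(float(np.hypot(*(p[i]-p[i-1])))) for i in range(len(p))])
pr('tray',S,[(15,250),(205,187),(253,285),(57,348)],22)
pr('tray',D,[(50,388),(183,370),(222,555),(75,575)],22)
pr('drawer',S,[(472,200),(577,178),(637,302),(545,333)],38)
pr('drawer',D,[(143,125),(295,108),(301,163),(153,190)],38)
pr('sand',S,[(358,240),(408,227),(468,338),(415,360)],52)
pr('sand',D,[(172,213),(305,203),(316,240),(183,266)],52)
pr('ends',S,[(308,278),(352,380),(650,280),(597,185)],34)
pr('ends',D,[(203,315),(323,302),(262,103),(160,112)],34)
pr('blade',S,[(643,53),(714,215),(763,203)],3)
pr('blade',D,[(12,43),(10,74),(188,72),(188,41)],3)
pr('grip',S,[(664,35),(688,29),(719,97),(692,104)],49)
pr('grip',D,[(22,36),(22,21),(102,21),(102,38)],49)
pr('bottle',S,[(485,335)],160)
pr('bottle foot',S,[(482,455)],5)
pr('offcut',S,[(567,370),(718,320),(744,355),(588,407)],35)
pr('offcut',D,[(305,72),(350,67),(385,160),(330,163)],35)
pr('hammer',S,[(255,170),(495,125),(505,85),(530,160)],20)
E
python3 m.py
```

```text
tray S [[379.0, -340.0], [371.0, -165.0], [488.0, -157.0], [491.0, -331.0]] mean [ 432.2 -248.2] sides [112, 175, 117, 174]
tray D [[366.0, -163.0], [484.0, -159.0], [490.0, -337.0], [374.0, -339.0]] mean [ 428.5 -249.5] sides [176, 118, 178, 116]
drawer S [[480.0, 49.0], [490.0, 145.0], [631.0, 141.0], [632.0, 56.0]] mean [558.2  97.8] sides [152, 97, 141, 85]
drawer D [[483.0, 138.0], [644.0, 143.0], [634.0, 64.0], [482.0, 46.0]] mean [560.8  97.8] sides [92, 161, 80, 153]
sand S [[495.0, -62.0], [498.0, -17.0], [622.0, -10.0], [627.0, -58.0]] mean [560.5 -36.8] sides [132, 45, 124, 48]
sand D [[495.0, 1.0], [623.0, -3.0], [624.0, -50.0], [497.0, -65.0]] mean [559.8 -29.2] sides [66, 128, 47, 128]
ends S [[506.0, -112.0], [616.0, -110.0], [611.0, 162.0], [501.0, 160.0]] mean [558.5  25. ] sides [272, 110, 272, 110]
ends D [[509.0, -110.0], [619.0, -109.0], [612.0, 159.0], [504.0, 159.0]] mean [561.   24.8] sides [269, 110, 268, 108]
blade S [[350.0, 274.0], [549.0, 256.0], [552.0, 303.0]] mean [483.7 277.7] sides [204, 200, 47]
blade D [[354.0, 327.0], [350.0, 274.0], [547.0, 252.0], [554.0, 305.0]] mean [451.2 289.5] sides [201, 53, 198, 53]
grip S [[372.0, 282.0], [373.0, 306.0], [458.0, 298.0], [457.0, 271.0]] mean [415.  289.2] sides [86, 24, 85, 27]
grip D [[367.0, 282.0], [368.0, 308.0], [456.0, 297.0], [454.0, 268.0]] mean [411.2 288.8] sides [88, 26, 89, 29]
bottle S [[689.0, -22.0]] mean [689. -22.] sides [0]
bottle foot S [[705.0, -29.0]] mean [705. -29.] sides [0]
offcut S [[671.0, 60.0], [670.0, 199.0], [709.0, 204.0], [709.0, 62.0]] mean [689.8 131.2] sides [38, 139, 39, 142]
offcut D [[666.0, 200.0], [716.0, 202.0], [719.0, 60.0], [663.0, 63.0]] mean [691.  131.2] sides [137, 50, 142, 56]
hammer S [[367.0, -117.0], [395.0, 104.0], [354.0, 131.0], [444.0, 119.0]] mean [390.   59.2] sides [248, 223, 49, 91]
```

The crops confirm the layout, and the sizes agree to a few mm:

| Item | Position (mm) | Yaw | Note |
|---|---|---|---|
| Stand | (560,25) | ≈ +1° | |
| Drawer front | (559,98) | | Stand +y half |
| Sanding block | (560,-33) | | |
| Grey tray | (430,-249) | ≈ 2.5° | |
| Lifter | (413,289) | ≈ -6.5° | Tip towards +x |

Next I need the distances for the first move.

```bash
cat >> h.py <<'E'
def need(x,y,z,yaw):
    s=sense(); r=R.from_euler('xyz',s['tcp_rot'],degrees=True); g=R.from_euler('xyz',[180,0,yaw],degrees=True)
    print('t',round(s['time'],2),'pos',s['tool_pos'].round(1),'rpy',s['tcp_rot'].round(2),'gap',round(s['finger_gap'],1),'F',s['ft_force'].round(1),'grip',round(s['grip_force'],1))
    print(' tool shift/0.1m',(r.inv().apply(np.array([x,y,z])-s['tool_pos'])/100).round(3),' turn/60',((r.inv()*g).as_rotvec(degrees=True)/60).round(3))
E
python3 - <<'E'
from h import *
for n,u,v,z in [('mug',567,232,90),('can',526,328,90),('toolbox corner',573,228,120),('toolbox front low',655,408,0),('toolboxlow2',556,285,0),('sd tip',353,417,5)]: print(n,world('s0',u*.7,v*.7,z).round(0))
need(560,-35,300,180)
E
```

```text
mug [460. 495.  90.]
can [679. 273.  90.]
toolbox corner [476. 496. 120.]
toolbox front low [918. 480.   0.]
toolboxlow2 [539. 441.  -0.]
sd tip [ 708. -144.    5.]
t 0.1 pos [135.4 584.3 403.7] rpy [-1.7990e+02 -1.0000e-02  1.6695e+02] gap 85.4 F [-0.2  1.5 -0.5] grip 0.0
 tool shift/0.1m [-5.535 -5.073  1.045]  turn/60 [-0.002 -0.    -0.218]
```

```bash
python3 -m jog '0 0 0 0 0 -.11 -1; 0 0 0 0 0 -.108 -1; -.3 -.44 .05 0 0 0 -1; -.3 -.44 .05 0 0 0 -1; -.3 -.44 .05 0 0 0 -1'; python3 -m jog '-.3 -.44 .07 0 0 0 -1; -.3 -.44 .07 0 0 0 -1; -.3 -.44 .07 0 0 0 -1; -.3 -.44 .07 0 0 0 -1; -.3 -.44 .07 0 0 0 -1'; python3 -m jog '-.3 -.44 .07 0 0 0 -1; -.3 -.44 .07 0 0 0 -1; -.3 -.44 .07 0 0 0 -1; -.3 -.44 .07 0 0 0 -1; 0 0 0 0 0 0 -1'; python3 - <<'E'
from h import *
need(560,-35,260,180); s=snap('wrist','w1')
cv2.imwrite('pics/w1b.png',cv2.resize(cv2.imread('pics/w1.png'),(800,600)))
E
```

```text
time: 0.72
tool_pos: [226.0, 451.1, 389.0]
tcp_rot: [-180.0, -0.0, -179.9]
ft_force: [1.2, 0.2, 1.3]
finger_gap: 85.3
grip_force: 0.0
time: 1.35
tool_pos: [376.2, 231.0, 354.3]
tcp_rot: [-180.0, -0.0, -180.0]
ft_force: [0.8, 1.0, 0.7]
finger_gap: 85.3
grip_force: 0.0
time: 1.98
tool_pos: [496.6, 53.8, 325.6]
tcp_rot: [-180.0, -0.1, 179.8]
ft_force: [-0.3, 0.3, -0.6]
finger_gap: 85.2
grip_force: 0.0
t 1.98 pos [496.6  53.8 325.6] rpy [-1.7995e+02 -9.0000e-02  1.7978e+02] gap 85.2 F [-0.3  0.3 -0.6] grip 0.0
 tool shift/0.1m [-0.638 -0.885  0.655]  turn/60 [-0.001 -0.002 -0.004]
```

View pics/w1b.png

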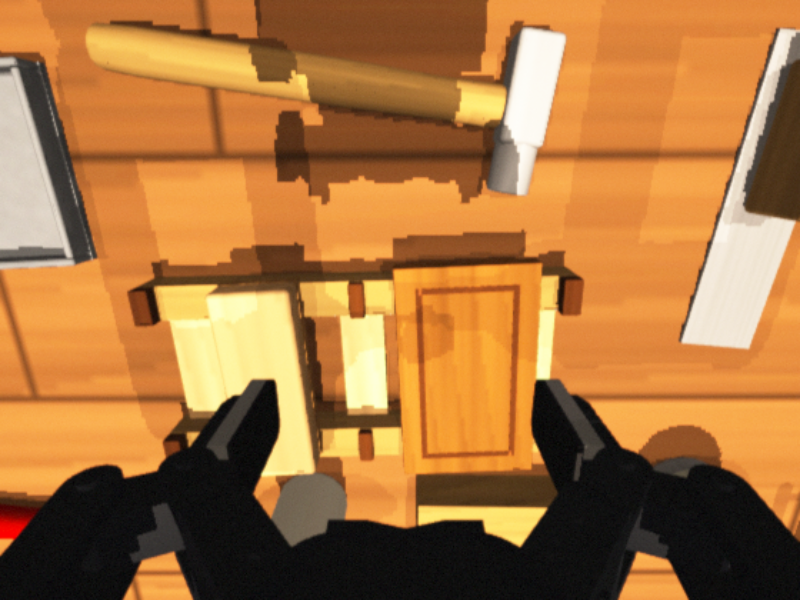

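The wrist view from above shows the block top at about (207–290, 290) to (232–303, 473), the drawer front's corners at (393,268), (541,262), (537,470) and (405,473), and the lifter tip at (682–750, 345). I'll turn these into positions.

```bash
cat > w.py <<'E'
from h import *
def W(f,n,pts,z):
    p=np.array([world(f,(u-.2)*.7,(v-.2)*.7,z)[:2] for u,v in pts]); print(n,p.round(0).tolist(),'mean',p.mean(0).round(1)); return p
E
python3 - <<'E'
from w import *
W('w1','sand',[(207,292),(290,287),(303,472),(232,476)],52)
W('w1','drawer',[(393,268),(541,262),(537,470),(405,473)],38)
W('w1','mid stops',[(356,282),(366,432)],30)
W('w1','mid stops ctr',[(356,299),(366,444)],30)
W('w1','end L outer face top',[(130,290),(136,325)],34)
W('w1','end R',[(564,278),(581,278),(581,312),(562,314)],34)
W('w1','blade',[(682,342),(750,348),(776,28)],3)
W('w1','tray edge',[(42,60),(94,260)],22)
need(560,-35,260,180)
E
```

```text
sand [[494.0, -62.0], [491.0, -13.0], [621.0, -16.0], [624.0, -64.0]] mean [557.1 -38.9]
drawer [[483.0, 46.0], [480.0, 135.0], [631.0, 146.0], [633.0, 53.0]] mean [557.  95.]
mid stops [[494.0, 22.0], [605.0, 25.0]] mean [549.6  23.7]
mid stops ctr [[506.0, 22.0], [615.0, 25.0]] mean [560.3  23.3]
end L outer face top [[498.0, -119.0], [521.0, -119.0]] mean [ 509.4 -119. ]
end R [[491.0, 152.0], [491.0, 162.0], [514.0, 165.0], [515.0, 153.0]] mean [502.6 157.9]
blade [[549.0, 254.0], [554.0, 304.0], [349.0, 271.0]] mean [483.5 276.4]
tray edge [[367.0, -149.0], [481.0, -145.0]] mean [ 424.  -147.2]
t 2.02 pos [496.   55.3 325.8] rpy [ 1.7999e+02 -1.1000e-01  1.7985e+02] gap 85.2 F [ 0.3  0.1 -0.1] grip 0.0
 tool shift/0.1m [-0.644 -0.901  0.656]  turn/60 [ 0.    -0.002 -0.003]
```

```bash
python3 -m jog '-.31 -.46 .2 0 0 0 -1; -.31 -.47 .26 0 0 0 -1; 0 0 .4 0 0 0 -1; 0 0 .3 0 0 0 -1; 0 0 .1 0 0 0 -1' 40; python3 -m jog '0 0 0 0 0 0 -1; 0 0 0 0 0 0 1; 0 0 0 0 0 0 1; 0 0 0 0 0 0 1; 0 0 0 0 0 0 1'; python3 - <<'E'
from h import *
need(430,-249,300,92.5)
E
```

```text
time: 2.65
tool_pos: [556.3, -35.0, 198.4]
tcp_rot: [179.9, -0.2, -179.9]
ft_force: [-0.3, -0.1, -0.3]
finger_gap: 85.7
grip_force: 0.0
time: 3.28
tool_pos: [558.7, -36.3, 202.7]
tcp_rot: [-180.0, 0.2, -180.0]
ft_force: [-1.1, 0.4, 6.4]
finger_gap: 49.6
grip_force: 41.4
t 3.27 pos [558.7 -36.3 202.7] rpy [-1.7998e+02  1.7000e-01 -1.7997e+02] gap 49.6 F [-1.1  0.4  6.4] grip 41.4
 tool shift/0.1m [ 1.285 -2.126 -0.976]  turn/60 [0.002 0.002 1.459]
```

```bash
python3 -m jog '0 0 -.5 0 0 0 1; 0 0 -.47 0 0 0 1; .26 -.43 0 0 0 0 1; .26 -.43 0 0 0 0 1; .26 -.43 0 0 0 0 1'; python3 -m jog '.26 -.43 0 0 0 0 1; .26 -.43 0 0 0 0 1; 0 0 0 0 0 .163 1; 0 0 0 0 0 .163 1; 0 0 0 0 0 .163 1';  python3 -m jog '0 0 0 0 0 .163 1; 0 0 0 0 0 .163 1; 0 0 0 0 0 .163 1; 0 0 0 0 0 .163 1; 0 0 0 0 0 .163 1'; python3 -m jog '0 0 0 0 0 .155 1; 0 0 0 0 0 0 1; 0 0 0 0 0 0 1'; python3 - <<'E'
from h import *
need(430,-249,184,92.5); snap('scene','s2'); crop('s2','s2c',155,160,365,285,3.8)
E
```

```text
time: 3.9
tool_pos: [479.1, -166.4, 298.6]
tcp_rot: [-180.0, 0.1, -179.9]
ft_force: [0.6, -1.1, -0.1]
finger_gap: 49.6
grip_force: 41.7
time: 4.53
tool_pos: [427.8, -251.6, 298.4]
tcp_rot: [-180.0, 0.1, 150.3]
ft_force: [0.9, 0.9, -0.8]
finger_gap: 50.0
grip_force: 41.8
time: 5.15
tool_pos: [427.9, -251.4, 298.3]
tcp_rot: [180.0, 0.0, 101.5]
ft_force: [0.4, -0.2, -0.6]
finger_gap: 49.8
grip_force: 41.8
time: 5.52
tool_pos: [427.9, -251.4, 298.0]
tcp_rot: [180.0, 0.0, 92.7]
ft_force: [0.3, 1.0, -0.7]
finger_gap: 49.6
grip_force: 41.7
t 5.53 pos [ 427.9 -251.4  298. ] rpy [1.7998e+02 2.0000e-02 9.2690e+01] gap 49.6 F [ 0.3  1.  -0.7] grip 41.7
 tool shift/0.1m [0.023 0.022 1.14 ]  turn/60 [0.    0.    0.003]
```

View pics/s2c.png

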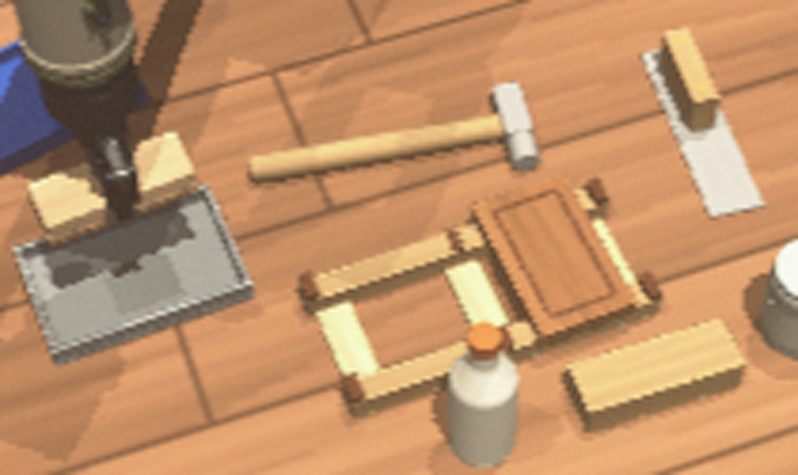

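The block is held level above the grey tray, and the rest is undisturbed. Lowering it and letting go.

```bash
python3 -m jog '.02 .02 .5 0 0 0 1; 0 0 .4 0 0 0 1; 0 0 .15 0 0 0 1; 0 0 .08 0 0 0 1; 0 0 0 0 0 0 1'; python3 -m jog '0 0 .01 0 0 0 1; 0 0 0 0 0 0 -.5; 0 0 0 0 0 0 -.5; 0 0 -.3 0 0 0 -.5; 0 0 -.5 0 0 0 -.5';python3 - <<'E'
from h import *
need(413,289,300,173.5)
E
```

```text
time: 6.2
tool_pos: [430.3, -249.6, 185.5]
tcp_rot: [180.0, 0.0, 92.5]
ft_force: [0.4, 0.5, -1.4]
finger_gap: 49.7
grip_force: 41.7
time: 6.82
tool_pos: [428.9, -248.6, 262.9]
tcp_rot: [-179.8, -0.1, 92.5]
ft_force: [-0.3, -0.7, 1.0]
finger_gap: 63.8
grip_force: 0.0
t 6.83 pos [ 428.9 -248.6  262.9] rpy [-1.7981e+02 -1.5000e-01  9.2490e+01] gap 63.8 F [-0.3 -0.7  1. ] grip 0.0
 tool shift/0.1m [ 5.379  0.073 -0.357]  turn/60 [-1.00e-03 -4.00e-03 -1.35e+00]
```

```bash
python3 -m jog '.5 0 -.2 0 0 0 -1; .54 0 -.17 0 0 0 -1; .54 0 0 0 0 0 -1; .54 0 0 0 0 0 -1; .54 0 0 0 0 0 -1'; python3 -m jog '.54 0 0 0 0 0 -1; .54 0 0 0 0 0 -1; .54 0 0 0 0 0 -1; .54 0 0 0 0 0 -1; .54 0 0 0 0 -.169 -1'; python3 -m jog '0 0 0 0 0 -.169 -1; 0 0 0 0 0 -.169 -1; 0 0 0 0 0 -.169 -1; 0 0 0 0 0 -.169 -1; 0 0 0 0 0 -.169 -1';  python3 -m jog '0 0 0 0 0 -.169 -1; 0 0 0 0 0 -.167 -1; 0 0 0 0 0 0 -1'; python3 - <<'E'
from h import *
snap('wrist','w3'); i=cv2.imread('pics/w3.png'); hsv=cv2.cvtColor(i,cv2.COLOR_BGR2HSV)
m=cv2.inRange(hsv,(0,0,120),(180,60,255)); 
for c in cv2.findContours(m,cv2.RETR_EXTERNAL,cv2.CHAIN_APPROX_NONE)[0]:
    if cv2.contourArea(c)<300: continue
    print(round(cv2.contourArea(c)),cv2.boundingRect(c)); b=cv2.boxPoints(cv2.minAreaRect(c)); print([world('w3',u,v,3)[:2].round(0).tolist() for u,v in b])
need(413,291,270,173.7)
E
```

```text
time: 7.45
tool_pos: [418.0, 18.1, 301.3]
tcp_rot: [179.9, 0.0, 92.5]
ft_force: [0.6, 0.4, -0.2]
finger_gap: 85.3
grip_force: 0.0
time: 8.07
tool_pos: [406.2, 288.1, 301.2]
tcp_rot: [179.9, -0.0, 102.8]
ft_force: [0.5, -0.8, -0.2]
finger_gap: 85.6
grip_force: 0.0
time: 8.7
tool_pos: [406.5, 286.3, 301.0]
tcp_rot: [180.0, 0.0, 153.7]
ft_force: [0.1, 0.0, 0.4]
finger_gap: 85.7
grip_force: 0.0
time: 9.07
tool_pos: [406.6, 286.3, 301.0]
tcp_rot: [180.0, 0.0, 173.4]
ft_force: [-0.2, 0.3, -0.1]
finger_gap: 85.3
grip_force: 0.0
2770 (68, 166, 50, 98)
[[356.0, 96.0], [352.0, 127.0], [448.0, 124.0], [454.0, 89.0]]
10106 (259, 136, 59, 195)
[[349.0, 272.0], [355.0, 321.0], [555.0, 305.0], [548.0, 244.0]]
t 9.12 pos [406.6 286.3 300.9] rpy [1.7999e+02 2.0000e-02 1.7327e+02] gap 85.3 F [-0.6 -0.3 -0.7] grip 0.0
 tool shift/0.1m [-0.058  0.055  0.31 ]  turn/60 [ 0.     0.    -0.007]
```

```bash
python3 -m jog '-.05 .05 .4 0 0 -.007 -1; 0 0 .4 0 0 0 -1; 0 0 .25 0 0 0 -1; 0 0 .1 0 0 0 -1; 0 0 .01 0 0 0 -1' 100; python3 -m jog '0 0 0 0 0 0 -1; 0 0 0 0 0 0 .2; 0 0 0 0 0 0 .6; 0 0 0 0 0 0 1; 0 0 0 0 0 0 1'; python3 -m jog '0 0 0 0 0 0 1; 0 0 0 0 0 0 1'; python3 - <<'E'
from h import *
need(413,291,185,173.7)
E
```

```text
time: 9.75
tool_pos: [412.0, 290.6, 184.6]
tcp_rot: [-180.0, -0.0, 173.8]
ft_force: [0.7, 0.0, -0.1]
finger_gap: 85.5
grip_force: 0.0
time: 10.38
tool_pos: [412.3, 290.8, 185.2]
tcp_rot: [180.0, 0.0, 173.9]
ft_force: [-0.7, 1.3, 1.3]
finger_gap: 25.2
grip_force: 98.7
time: 10.62
tool_pos: [412.3, 290.8, 185.2]
tcp_rot: [180.0, 0.0, 173.9]
ft_force: [-0.6, 0.3, 6.8]
finger_gap: 25.1
grip_force: 98.8
t 10.62 pos [412.3 290.8 185.2] rpy [1.7997e+02 4.0000e-02 1.7391e+02] gap 25.1 F [-0.6  0.3  6.8] grip 98.8
 tool shift/0.1m [-0.006  0.003  0.002]  turn/60 [0.001 0.001 0.003]
```

```bash
python3 -m jog '0 0 -.4 0 0 0 1; 0 0 -.4 0 0 .1 1; 0 0 0 0 0 .17 1; 0 0 0 0 0 .17 1; 0 0 0 0 0 .17 1'; python3 -m jog '0 0 0 0 0 .17 1; 0 0 0 0 0 .17 1; 0 0 0 0 0 .17 1; 0 0 0 0 0 .17 1; 0 0 0 0 0 .09 1'; python3 -m jog '.11 .47 0 0 0 0 1; .11 .47 0 0 0 0 1; .11 .47 0 0 0 0 1; 0 0 0 0 0 0 1'; python3 - <<'E'
from h import *
need(553.7,324,255,91.2)
snap('scene','s4'); snap('wrist','w4')
a=cv2.imread('pics/s4.png')[150:290,170:370]; b=cv2.imread('pics/w4.png')
a=cv2.resize(a,(800,560)); cv2.imwrite('pics/s4c.png',a)
E
```

```text
time: 11.25
tool_pos: [411.5, 290.3, 263.7]
tcp_rot: [-179.9, -0.0, 137.0]
ft_force: [-0.5, -1.0, -2.3]
finger_gap: 24.6
grip_force: 98.8
time: 11.88
tool_pos: [411.5, 290.3, 263.5]
tcp_rot: [-179.9, 0.1, 90.9]
ft_force: [-0.3, 0.4, -2.6]
finger_gap: 25.0
grip_force: 98.8
time: 12.38
tool_pos: [554.3, 326.1, 262.0]
tcp_rot: [-179.9, 0.1, 91.0]
ft_force: [-0.7, -0.4, -3.0]
finger_gap: 24.8
grip_force: 99.5
t 12.38 pos [554.3 326.1 262. ] rpy [-1.7987e+02  8.0000e-02  9.1030e+01] gap 24.8 F [-0.7 -0.4 -3. ] grip 99.5
 tool shift/0.1m [-0.021 -0.006  0.07 ]  turn/60 [-0.002  0.001 -0.003]
```

```bash
python3 -m jog '0 0 .3 0 0 0 1; 0 0 .25 0 0 0 1; 0 0 .1 0 0 0 1; 0 0 0 0 0 0 1'; python3 -m jog '-.2 0 0 0 0 0 1; -.2 0 0 0 0 0 1; -.2 0 0 0 0 0 1; -.17 0 0 0 0 0 1; 0 0 0 0 0 0 1';  python3 - <<'E'
from h import *
need(555.3,249,197,91.2)
snap('scene','s5');snap('wrist','w5'); snap('side','d5'); crop('d5','d5c',240,110,380,260,4)
# predicted blade corners in d5
p=sense()['tool_pos']
for q in [(-25,-140),(25,-140),(25,60),(-25,60)]:
    u,v=proj('d5',[p[0]+q[0],p[1]+q[1],15]); print(((np.array([u,v])-[240,110])*4).round(0))
E
```

```text
time: 12.98
tool_pos: [551.5, 326.2, 199.3]
tcp_rot: [-179.9, 0.0, 91.1]
ft_force: [-0.1, -0.9, -3.2]
finger_gap: 24.8
grip_force: 99.7
time: 13.6
tool_pos: [554.1, 247.6, 199.8]
tcp_rot: [-180.0, 0.0, 91.0]
ft_force: [0.7, 0.3, -3.4]
finger_gap: 24.8
grip_force: 99.7
t 13.6 pos [554.1 247.6 199.8] rpy [-1.7999e+02  1.0000e-02  9.0980e+01] gap 24.8 F [ 0.7  0.3 -3.4] grip 99.7
 tool shift/0.1m [0.014 0.012 0.028]  turn/60 [-0.     0.    -0.004]
[206. 354.]
[278. 348.]
[234. 162.]
[169. 167.]
```

View pics/d5c.png

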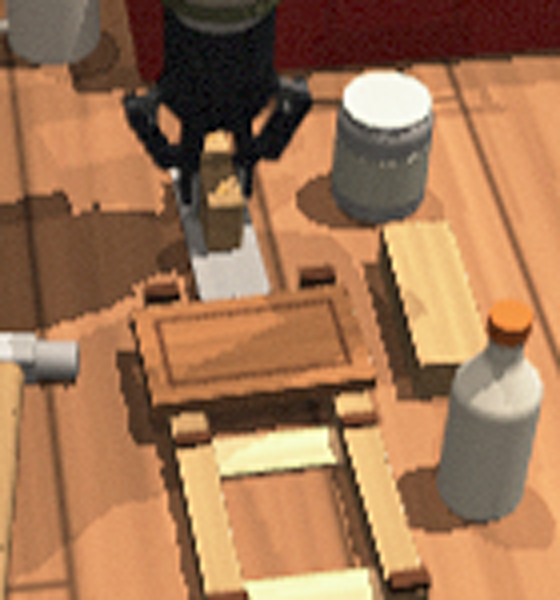

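The side view shows the blade passing between the rails under the drawer front's outer edge at about (235,297), level and clear of the end stops. Now I'll lift and bring the drawer front against the middle stops.

```bash
python3 -m jog '0 .01 -.055 0 0 0 1; 0 0 -.055 0 0 0 1; 0 0 -.055 0 0 0 1; 0 0 -.055 0 0 0 1; 0 0 -.055 0 0 0 1';  python3 -m jog '-.04 0 0 0 0 0 1; -.05 0 0 0 0 0 1; -.05 0 0 0 0 0 1; -.05 0 0 0 0 0 1; 0 0 0 0 0 0 1'; python3 - <<'E'
from h import *
need(554,228.5,227.2,91.2)
snap('side','d6'); crop('d6','d6c',240,110,380,260,4)
E
```

```text
time: 14.38
tool_pos: [554.9, 249.4, 227.6]
tcp_rot: [180.0, -0.0, 91.1]
ft_force: [-0.2, -0.6, -3.7]
finger_gap: 24.9
grip_force: 99.4
time: 15.0
tool_pos: [555.3, 229.8, 227.0]
tcp_rot: [-180.0, 0.0, 91.1]
ft_force: [-0.1, 0.3, -3.8]
finger_gap: 24.9
grip_force: 99.4
t 15.0 pos [555.3 229.8 227. ] rpy [-1.7998e+02  2.0000e-02  9.1070e+01] gap 24.9 F [-0.1  0.3 -3.8] grip 99.4
 tool shift/0.1m [-0.013 -0.013 -0.002]  turn/60 [-0.     0.    -0.002]
```

View pics/d6c.png

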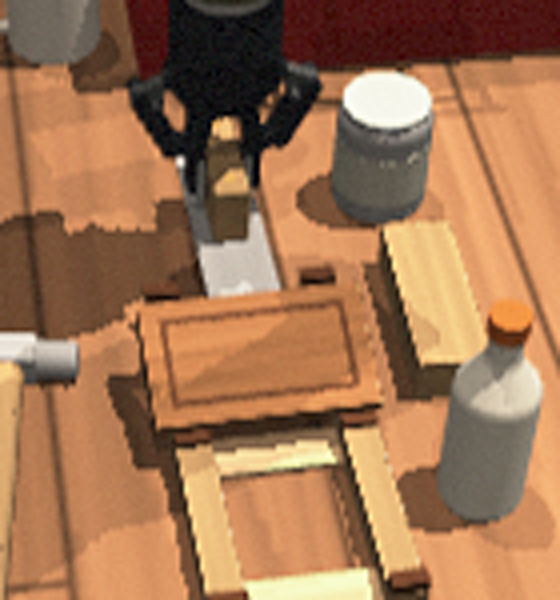

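The drawer front is tilted with its outer edge up and its inner edge near the stops. Fitting its pose from its front-face corners, read at (155,428), (380,403), (357,287) and (137,312).

```bash
cat > fit.py <<'E'
from h import *
from scipy.optimize import least_squares
def T(x,y,z): # stand local -> world, yaw 1.2
    c,s=np.cos(np.radians(1.2)),np.sin(np.radians(1.2)); return np.array([560+c*x-s*y,24+s*x+c*y,z])
def corners(p):
    x,y,z,th,yw=p; Q=R.from_euler('xz',[th,yw],degrees=True)
    return [T(*(np.array([x,y,z])+Q.apply(c))) for c in [(-75,0,14),(75,0,14),(75,90,14),(-75,90,14)]]
if __name__=='__main__':
    obs=np.array([(155,428),(380,403),(357,287),(137,312)])/4+[240,110]
    f=lambda p:(np.array([proj('d6',c) for c in corners(p)])-obs).ravel()
    r=least_squares(f,[0,10,25,20,0]); print('x,y,z of inner back edge, tilt, yaw',r.x.round(1),'res px',f(r.x).round(1))
E
python3 fit.py
```

```text
x,y,z of inner back edge, tilt, yaw [-0.  15.5 14.5 14.6 -0.1] res px [ 0.1  0.   0.3  0.1 -0.4  0.3 -0.  -0.4]
```

```bash
python3 -m jog '-.03 0 -.055 0 0 0 1; -.03 0 -.055 0 0 0 1; -.035 0 -.055 0 0 0 1; -.035 0 -.055 0 0 0 1; -.04 0 -.05 0 0 0 1';  python3 -m jog '-.04 0 -.05 0 0 0 1; -.055 0 -.03 0 0 0 1; -.055 0 -.03 0 0 0 1; 0 0 0 0 0 0 1'; python3 - <<'E'
from h import *
need(554,198,265,91.2)
snap('side','d7'); snap('scene','s7')
i=cv2.imread('pics/d7.png'); h=cv2.cvtColor(i,cv2.COLOR_BGR2HSV)
for f in 'd5','d6','d7':
    i=cv2.imread('pics/%s.png'%f)[175:225,270:340]; print(f,i.mean((0,1)).round(0))
E
```

```text
time: 15.68
tool_pos: [555.7, 213.1, 254.8]
tcp_rot: [180.0, -0.0, 91.1]
ft_force: [0.2, -0.2, -3.3]
finger_gap: 24.8
grip_force: 99.4
time: 16.18
tool_pos: [556.0, 197.9, 265.4]
tcp_rot: [180.0, 0.0, 91.1]
ft_force: [-0.3, 0.3, -2.7]
finger_gap: 25.1
grip_force: 99.5
t 16.18 pos [556.  197.9 265.4] rpy [179.98   0.    91.07] gap 25.1 F [-0.3  0.3 -2.7] grip 99.5
 tool shift/0.1m [ 0.001 -0.02   0.004]  turn/60 [ 0.     0.    -0.002]
d5 [ 79. 116. 162.]
d6 [ 77. 116. 167.]
d7 [ 61.  89. 128.]
```

```bash
python3 - <<'E'
from fit import *
a=cv2.imread('pics/d7.png'); b=cv2.imread('pics/d0.png')
df=(cv2.absdiff(a,b).max(2)>25)
for th in (0,20,60,70,80):
    c=np.array([proj('d7',q) for q in corners([0,5+min(13,6*np.tan(np.radians(th))),24,th,0])]); m=np.zeros(df.shape,np.uint8); cv2.fillConvexPoly(m,c.round().astype(int),1)
    print(th,c.round(0).tolist(), 'meancol',a[m>0].mean(0).round(0),'std',a[m>0].std(0).round(0))
h=cv2.cvtColor(a,cv2.COLOR_BGR2HSV)
for v in range(150,235,6): print(v,' '.join('%3d/%3d'%(h[v,u,0],h[v,u,2]) for u in range(265,345,8)))
E
```

```text
0 [[279.0, 216.0], [336.0, 210.0], [329.0, 186.0], [274.0, 192.0]] meancol [ 44.  70. 108.] std [ 7. 11. 15.]
20 [[279.0, 217.0], [336.0, 211.0], [330.0, 180.0], [275.0, 186.0]] meancol [ 46.  73. 112.] std [ 9. 14. 21.]
60 [[279.0, 219.0], [336.0, 212.0], [335.0, 179.0], [277.0, 185.0]] meancol [ 47.  75. 115.] std [11. 16. 23.]
70 [[279.0, 219.0], [336.0, 213.0], [336.0, 181.0], [277.0, 187.0]] meancol [ 45.  72. 111.] std [ 8. 12. 17.]
80 [[279.0, 220.0], [336.0, 213.0], [337.0, 185.0], [278.0, 191.0]] meancol [ 45.  71. 109.] std [ 8. 12. 18.]
150  12/221  12/213  13/231 114/ 24  14/ 85  13/ 59  12/214  12/227  20/ 90  20/112
156  12/200  13/199  12/216  23/113  15/ 82  20/ 73  13/226  12/122  20/ 90  23/ 97
162  12/199  13/201  12/216  12/138  17/ 94  15/210  12/224  12/118  15/ 72  21/ 79
168  13/223  13/217  11/ 95  12/ 91  18/162  18/210  12/226  13/234  13/225  19/248
174  12/193  12/224  12/120  14/ 92  17/204  17/204  13/234  13/232  13/224  16/112
180  12/116  12/117  12/ 91  12/113  16/236  15/237  13/233  12/130  13/174  16/ 68
186  12/110  13/118  12/159  12/107  13/117  13/115  12/120  13/102  13/ 76  14/ 92
192  12/110  12/112  12/123  12/105  13/119  12/114  12/114  13/111  11/ 83  12/ 81
198  12/107  12/229  12/128  12/125  11/121  13/105  13/105  13/108  10/ 85  12/ 92
204  11/219  11/192  13/115  13/117  11/114  12/107  12/110  12/114  13/ 91  12/207
210  12/188  13/195  13/109  12/120  13/113  11/ 99  12/ 77  13/104  13/107  12/207
216  13/153  13/153  13/124  12/127  12/132  12/ 93  14/ 48  16/ 66  13/ 49  12/207
222  13/155  14/ 76  12/ 97  16/219  15/129  14/129  16/220  21/255  17/231  12/209
228  12/190  12/188  11/ 82  16/220  16/219  14/ 86  12/135  13/133  20/255  18/238
234  13/194  11/183  13/213  16/218  12/186  12/190  12/178  13/198  18/ 65  17/235
```

The drawer front's face has gone uniformly dark, which means it is steep, and it spans the rows expected at 70–80°. Continuing over the top.

```bash
python3 -m jog '-.045 0 -.01 0 0 0 1; -.045 0 -.005 0 0 0 1; -.045 0 0 0 0 0 1; -.045 0 0 0 0 0 1; -.045 0 0 0 0 0 1';  python3 -m jog '-.045 0 0 0 0 0 1; -.045 0 0 0 0 0 1; -.045 0 0 0 0 0 1; -.05 0 0 0 0 0 1; -.05 0 0 0 0 0 1';  python3 -m jog '0 0 0 0 0 0 1; 0 0 0 0 0 0 1; 0 0 0 0 0 0 1; .2 0 0 0 0 0 1; .2 0 0 0 0 0 1';  python3 - <<'E'
from h import *
need(554,198,265,91.2)
snap('side','d8'); snap('scene','s8'); crop('d8','d8c',240,110,380,260,4)
E
```

```text
time: 16.9
tool_pos: [556.3, 175.5, 266.7]
tcp_rot: [-180.0, 0.0, 91.1]
ft_force: [-0.2, 0.3, -3.6]
finger_gap: 24.9
grip_force: 103.1
time: 17.52
tool_pos: [556.8, 152.1, 266.7]
tcp_rot: [-180.0, 0.0, 91.1]
ft_force: [0.2, 0.1, -3.6]
finger_gap: 25.2
grip_force: 104.9
time: 18.15
tool_pos: [556.0, 193.8, 266.8]
tcp_rot: [180.0, -0.0, 91.1]
ft_force: [0.5, -1.0, -3.7]
finger_gap: 25.0
grip_force: 104.9
t 18.15 pos [556.  193.8 266.8] rpy [ 1.7999e+02 -2.0000e-02  9.1090e+01] gap 25.0 F [ 0.5 -1.  -3.7] grip 104.9
 tool shift/0.1m [ 0.043 -0.019  0.018]  turn/60 [ 0.    -0.    -0.002]
```

View pics/d8c.png

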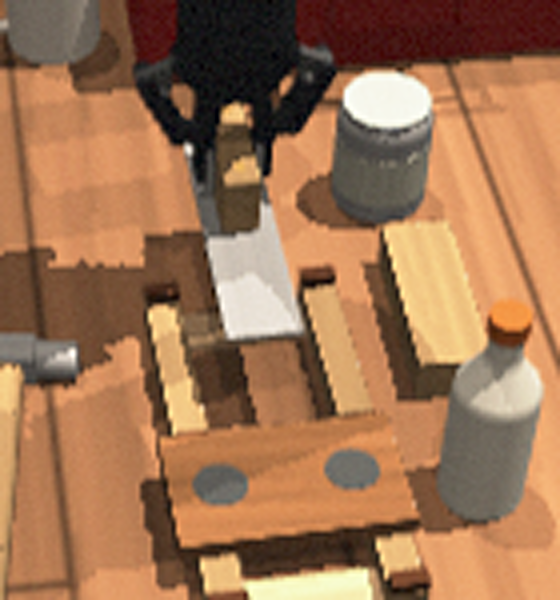

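It has turned over and lies back side up, with the recesses at (220,485) and (352,468). The inner edge runs from (160,440) to (393,413) and seems to rest on the middle stops. Working out where that edge is.

```bash
python3 - <<'E'
from fit import *
pts=np.array([(160,440),(393,413),(418,520),(183,548)])/4+[240,110]
def loc(u,v,z):
    w=world('d8',u,v,z)-[560,24,0]; c,s=np.cos(np.radians(1.2)),np.sin(np.radians(1.2)); return [round(c*w[0]+s*w[1]),round(-s*w[0]+c*w[1])]
for zi,zo in ((38,38),(45,38),(44,38)):
    print(zi,zo,[loc(*p,zi if k<2 else zo) for k,p in enumerate(pts)])
E
```

```text
38 38 [[-75, -8], [78, -7], [73, -97], [-74, -97]]
45 38 [[-76, -14], [76, -13], [73, -97], [-74, -97]]
44 38 [[-76, -13], [76, -12], [73, -97], [-74, -97]]
```

It lies flat on the rails with its inner edge at y ≈ -8. It has to go about 32 mm farther.

```bash
python3 -m jog '0 0 .25 0 0 0 1; 0 0 .22 0 0 0 1; 0 0 .05 0 0 0 1; -.15 0 0 0 0 0 1; -.15 0 0 0 0 0 1';  python3 -m jog '-.05 0 0 0 0 0 1; -.06 0 0 0 0 0 1; -.06 0 0 0 0 0 1; -.06 0 0 0 0 0 1; -.06 0 0 0 0 0 1';  python3 -m jog '-.05 0 0 0 0 0 1; -.04 0 0 0 0 0 1; 0 0 0 0 0 0 1';  python3 - <<'E'
from h import *
need(557,124,214.7,91.2)
E
```

```text
time: 18.88
tool_pos: [557.1, 161.5, 215.9]
tcp_rot: [179.9, 0.0, 91.1]
ft_force: [0.1, 1.0, -2.6]
finger_gap: 24.7
grip_force: 104.9
time: 19.5
tool_pos: [557.1, 133.2, 214.7]
tcp_rot: [-180.0, -0.0, 91.1]
ft_force: [0.7, 1.1, -2.9]
finger_gap: 25.2
grip_force: 105.0
time: 19.88
tool_pos: [557.3, 124.0, 214.6]
tcp_rot: [-180.0, 0.0, 91.1]
ft_force: [-0.4, -0.3, -2.8]
finger_gap: 25.0
grip_force: 105.0
t 19.88 pos [557.3 124.  214.6] rpy [-1.7999e+02  2.0000e-02  9.1090e+01] gap 25.0 F [-0.4 -0.3 -2.8] grip 105.0
 tool shift/0.1m [-0.    -0.003 -0.001]  turn/60 [-0.     0.    -0.002]
```

```bash
for i in 1 ; do python3 -m jog '-.01 0 0 0 0 0 1; 0 0 0 0 0 0 1'; python3 -m jog '-.01 0 0 0 0 0 1; 0 0 0 0 0 0 1'; python3 -m jog '-.01 0 0 0 0 0 1; 0 0 0 0 0 0 1'; done | grep -E 'tool_pos|force: \['
```

```text
tool_pos: [557.3, 123.4, 214.6]
ft_force: [0.4, 0.3, -1.9]
tool_pos: [557.3, 122.4, 214.7]
ft_force: [-0.7, 1.4, -2.8]
tool_pos: [557.3, 121.5, 214.7]
ft_force: [-0.4, 1.3, -2.8]
```

```bash
for i in 1 ; do python3 -m jog '-.01 0 0 0 0 0 1; 0 0 0 0 0 0 1'; python3 -m jog '-.01 0 0 0 0 0 1; 0 0 0 0 0 0 1';  python3 -m jog '-.01 0 0 0 0 0 1; 0 0 0 0 0 0 1'; done | grep -E 'tool_pos|force: \['; python3 - <<'E'
from h import *
snap('side','d9'); snap('scene','s9'); snap('wrist','w9')
E
```

```text
tool_pos: [557.2, 121.1, 214.8]
ft_force: [-2.7, 5.6, -1.5]
tool_pos: [557.1, 120.7, 214.9]
ft_force: [-2.8, 10.1, -0.5]
tool_pos: [557.1, 120.3, 215.1]
ft_force: [-3.8, 12.6, 1.3]
```

The force rose to 12.6 N at a dead stop, so it is home. Backing off straight and checking.

```bash
python3 -m jog '.06 0 0 0 0 0 1; .2 0 0 0 0 0 1; .3 0 0 0 0 0 1; .3 0 -.1 0 0 0 1; .3 0 -.3 0 0 0 1';  python3 - <<'E'
from fit import *
need(554,326,264,91.1)
snap('side','d10'); crop('d10','d10c',260,180,380,280,6)
E
```

```text
time: 22.15
tool_pos: [553.9, 235.8, 252.8]
tcp_rot: [-179.8, 0.1, 91.1]
ft_force: [-0.2, -0.9, -2.0]
finger_gap: 24.8
grip_force: 104.9
t 22.15 pos [553.9 235.8 252.8] rpy [-1.7976e+02  9.0000e-02  9.1110e+01] gap 24.8 F [-0.2 -0.9 -2. ] grip 104.9
 tool shift/0.1m [ 0.902  0.018 -0.113]  turn/60 [-0.004  0.001  0.   ]
```

View pics/d10c.png

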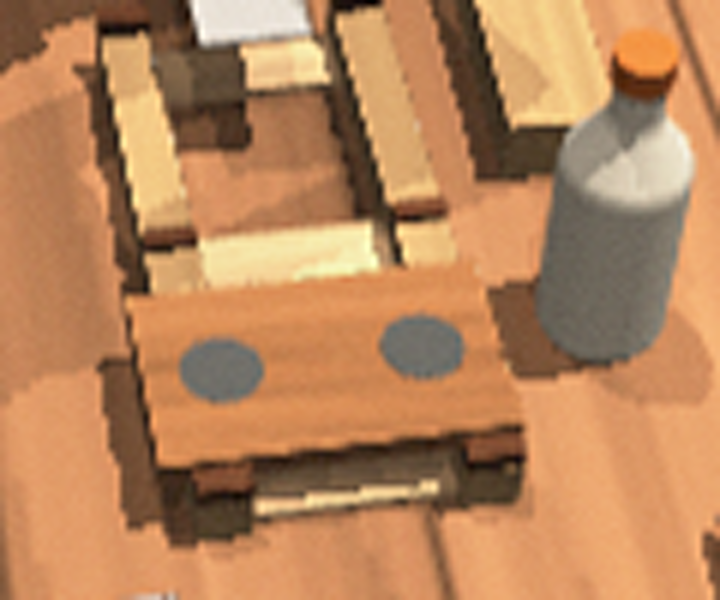

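The drawer front now lies back up against the end stops at (225,478) and (495,445). Checking its corners (127,300), (475,262), (522,427), (160,468) numerically.

```bash
python3 - <<'E'
from fit import *
pts=np.array([(127,300),(475,262),(522,427),(160,468)])/6+[260,180]
def loc(u,v,z):
    w=world('d10',u,v,z)-[560,24,0]; c,s=np.cos(np.radians(1.2)),np.sin(np.radians(1.2)); return [round(c*w[0]+s*w[1]),round(-s*w[0]+c*w[1])]
print([loc(*p,38) for p in pts])
print('if tilted up on end stops',[loc(*p,38 if k<2 else 48) for k,p in enumerate(pts)])
for n,q in {'homeL':(-75,-130,38),'homeR':(75,-130,38),'stopL outer top':(-55,-142,34),'stopL outer rail':(-55,-142,24),'stopR outer top':(55,-142,34),'in homeL':(-75,-40,38),'in homeR':(75,-40,38)}.items(): print(n,((proj('d10',T(*q))-[260,180])*6).round(0))
E
```

```text
[[-77, -41], [72, -42], [70, -132], [-77, -131]]
if tilted up on end stops [[-77, -41], [72, -42], [67, -139], [-78, -138]]
homeL [165. 466.]
homeR [533. 423.]
stopL outer top [219. 490.]
stopL outer rail [218. 505.]
stopR outer top [490. 458.]
in homeL [131. 297.]
in homeR [481. 257.]
```

It is home: the edges are at y = -41 and -131.5, square and flat. Returning the lifter.

```bash
python3 -m jog '.45 0 -.11 0 0 0 1; .45 0 0 0 0 0 1; -.12 -.47 0 0 0 0 1; -.12 -.47 0 0 0 0 1; -.12 -.47 0 0 0 0 1';  python3 -m jog '0 0 0 0 0 -.17 1; 0 0 0 0 0 -.17 1; 0 0 0 0 0 -.17 1; 0 0 0 0 0 -.17 1; 0 0 0 0 0 -.17 1';  python3 -m jog '0 0 0 0 0 -.17 1; 0 0 0 0 0 -.17 1; 0 0 0 0 0 -.17 1; 0 0 0 0 0 -.02 1; 0 0 0 0 0 0 1';python3 - <<'E'
from h import *
need(412.3,290.8,185.2,173.9)
E
```

```text
time: 22.82
tool_pos: [411.7, 286.0, 265.3]
tcp_rot: [-180.0, 0.0, 91.1]
ft_force: [-1.1, 0.4, -1.3]
finger_gap: 25.0
grip_force: 104.9
time: 23.45
tool_pos: [413.0, 286.2, 265.8]
tcp_rot: [180.0, 0.0, 142.5]
ft_force: [-0.1, 0.3, -2.6]
finger_gap: 24.8
grip_force: 105.0
time: 24.08
tool_pos: [413.1, 285.9, 265.7]
tcp_rot: [180.0, 0.0, 173.7]
ft_force: [0.5, 0.3, -2.5]
finger_gap: 24.9
grip_force: 104.9
t 24.07 pos [413.1 285.9 265.7] rpy [1.8000e+02 1.0000e-02 1.7373e+02] gap 24.9 F [ 0.5  0.3 -2.5] grip 104.9
 tool shift/0.1m [0.013 0.047 0.805]  turn/60 [ 0.     0.    -0.003]
```

```bash
python3 -m jog '.01 .05 .4 0 0 -.003 1; 0 0 .25 0 0 0 1; 0 0 .1 0 0 0 1; 0 0 .04 0 0 0 1; 0 0 0 0 0 0 1';python3 - <<'E'
from h import *
need(412.3,290.8,185.2,173.9)
E
```

```text
time: 24.7
tool_pos: [413.3, 291.0, 187.7]
tcp_rot: [179.9, 0.1, 174.0]
ft_force: [-0.1, -0.1, -3.4]
finger_gap: 24.8
grip_force: 105.0
t 24.7 pos [413.3 291.  187.7] rpy [1.7995e+02 8.0000e-02 1.7405e+02] gap 24.8 F [-0.1 -0.1 -3.4] grip 105.0
 tool shift/0.1m [ 0.01  -0.003  0.025]  turn/60 [0.001 0.001 0.002]
```

```bash
python3 -m jog '.01 0 .015 0 0 0 1; 0 0 .01 0 0 0 1; 0 0 0 0 0 0 1' | grep -E 'pos|force'; python3 -m jog '0 0 0 0 0 0 .2; 0 0 0 0 0 0 -.4; 0 0 0 0 0 0 -1; 0 0 0 0 0 0 -1; 0 0 0 0 0 0 -1'; python3 -m jog '0 0 -.2 0 0 0 -1; 0 0 -.4 0 0 0 -1; 0 0 -.5 0 0 0 -1; 0 0 -.3 0 0 0 -1; 0 0 0 0 0 0 -1'; python3 - <<'E'
from h import *
for n,f in (('scene','s11'),('side','d11'),('wrist','w11')): snap(n,f)
for f,g in (('s11','s0'),('d11','d0')):
    d=cv2.absdiff(cv2.imread('pics/%s.png'%f),cv2.imread('pics/%s.png'%g)).max(2)
    def box(n,x0,x1,y0,y1,z):
        c=np.array([proj(f,q) for q in [(x0,y0,z),(x1,y0,z),(x1,y1,z),(x0,y1,z)]]).round().astype(int); m=np.zeros(d.shape,np.uint8); cv2.fillConvexPoly(m,c,1); print(f,n,'changed share',round(float((d[m>0]>40).mean()),2))
    box('lifter blade',475,565,245,310,3); box('hammer head',354,444,104,131,20); box('offcut',665,715,60,200,35); box('sand block in tray',405,455,-314,-184,33); box('tray far',465,480,-320,-170,5)
i=cv2.imread('pics/w11.png'); m=cv2.inRange(cv2.cvtColor(i,cv2.COLOR_BGR2HSV),(0,0,120),(180,60,255))
for c in cv2.findContours(m,cv2.RETR_EXTERNAL,cv2.CHAIN_APPROX_NONE)[0]:
    if cv2.contourArea(c)>2500: print([world('w11',u,v,3)[:2].round(0).tolist() for u,v in cv2.boxPoints(cv2.minAreaRect(c))])
print(sense()['tool_pos'].round(0))
E
```

```text
tool_pos: [412.4, 291.2, 185.2]
ft_force: [0.9, 0.1, 4.0]
grip_force: 105.7
time: 25.7
tool_pos: [411.7, 290.8, 184.1]
tcp_rot: [-180.0, -0.0, 174.1]
ft_force: [0.1, 0.3, -0.6]
finger_gap: 85.3
grip_force: 0.0
time: 26.32
tool_pos: [412.7, 291.4, 327.6]
tcp_rot: [179.8, 0.3, 174.1]
ft_force: [0.3, -0.1, -0.6]
finger_gap: 85.2
grip_force: 0.0
s11 lifter blade changed share 0.0
s11 hammer head changed share 0.0
s11 offcut changed share 0.0
s11 sand block in tray changed share 0.84
s11 tray far changed share 0.0
d11 lifter blade changed share 0.0
d11 hammer head changed share 0.0
d11 offcut changed share 0.0
d11 sand block in tray changed share 0.96
d11 tray far changed share 0.01
[[350.0, 273.0], [355.0, 322.0], [554.0, 307.0], [548.0, 248.0]]
[411. 291. 323.]
```

```bash
python3 -c "from bench import *; print(hand_in())"
```

```text
the job is handed in; nothing more can be done
None
```

The job is handed in at about 26 s of the 72 s: the sanding block is in the grey tray, the drawer front lies back side up, home and square against the end stops (edges measured within 2 mm), and the lifter is back flat where it lay; the last pictures showed no change at the hammer head or offcut, and I did not compare the other bench items.

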